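# Park the rotor key and hold the rotor lid over the centrifuge rotor

### The arm

A 6-joint arm with a two-finger parallel gripper is mounted at the origin on the work surface. World frame = base frame: x ahead of the robot, y to its left, z up, the work surface at z = 0. Lengths are in m, angles in degrees, forces in N, time in s.
With the tool pointing down it reaches from about 0.4 to 0.825 m from the base axis. Payload 7 kg.
Tool frame: the origin (TCP) lies midway between the tips of the shut fingers; the grasp point (between the pads) lies 19 mm behind it; z points along the fingers, y is the direction in which the jaws open and shut (so a half turn about z gives the same grasp; the last joint's range is limited). The gripper opens to 88 mm and grips with 3 to 60 N. Pads are 19 mm wide; open, the fingers measure 130 mm over their backs; the gripper's body (78 mm by 193 mm) begins 47 mm behind the grasp point.
Start: joints at [90.705, 20.546, 0.682, 0, -70.136, -16.507], TCP at [0.184, 0.649, 0.227] pointing down, gripper open.
Joint ranges: [-176.03, 176.03], [-82.01, 121.73], [-58.28, 71.71], [-173.87, 95.51], [-174.79, -0.11], [-173.66, 173.66]. Speed limits (degrees/s): [136.94, 136.94, 172.46, 180, 180, 180].

### API

Orientations are given as [roll, pitch, yaw] about the fixed x, y, z axes, in that order (R = Rz(yaw) Ry(pitch) Rx(roll)).
In Python, from plant import ctrl gives the robot as it stands.
- The arm moves only by the tool jog_arm, never from a script. Its argument "deltas" is a list of rows, each a list of 2 entries, a list of its own where there are three numbers: the shift along the tool's x, y, z in m, then the turn about the tool's z in degrees. A call has 1 to 20 rows; each row is the pose to reach, as a shift and turn from the pose commanded when the call began, along the tool's axes at that moment; what a row does not reach only later rows make up. A row lasts 1/10 s, in which the tool goes at most 50 mm and 8.59 degrees, less where a joint would pass 70% of its speed; a pose out of reach is approached as far as the arm can. A call with a gripper value outside its range is refused whole. "jaw" is the closure, from -1 (fully open) to 1 (shut), set as the call begins (left out, the last holds). The fingers move at their own pace and stop on an object; the grip force is fixed at half the most. Time passes only in rows, so rows that repeat a pose let the fingers close. It gives the time, the measured TCP pose, the force and the opening at its end, in the units of the state.
- ctrl.get_obs(): the state, without advancing time (a new reading comes with each control period).
- ctrl.snapshot(name): name is "side" or "top" or "wrist"; returns the picture (420x560x3 uint8, red, green, blue); there is no depth.
- ctrl.camera_params(name): a dict with "camera_matrix" (3x3 intrinsics, pixels), "D" ([k1, k2, p1, p2, k3] as OpenCV has them; the pictures are not rectified), "position" and "rotation" of the camera in the world. Camera axes: x right, y down, z forward; pixel columns grow to the right and rows downward; lengths in m; the calibration is good to about 2 mm. A picture is of the moment at which its call begins: read the wrist's pose just before it. camera_params takes no time and is no camera call; for the wrist camera it gives the pose at the moment of the call.
- ctrl.close_job(): hands the job in, once; it reports no verdict.
Trained networks look in the newest picture that a camera, given by its name, has taken for a name from the list of things; names that differ only in an ending like _2 or _b are one class to them, and where a whole thing is asked for, a point or a joint stands for the part that bears it (a point fixed in the world has none). Each returns a list of dicts, best first, with "conf" (0 to 1); they miss things now and then, are a little off and sometimes report something else, mostly with a low value. They report only what shows in the picture. A call takes as long as a camera call.
- ctrl.boxes_of(query, camera): "bbox" ([left, top, width, height] as shares, 0 to 1, of the picture: columns of its width, rows of its height, round what is visible of it).
- ctrl.cut_out(query, camera): "mask" (420x560 bool, what is visible of it) and "bbox" ([left, top, width, height] as shares, 0 to 1, of the picture: columns of its width, rows of its height, round what is visible of it).
The state is a dict: "clock": time; "joint_pos": joint angles; "qvel": joint speeds; "tau": joint torques, N m; "tool_pos": TCP position; "orientation": TCP orientation; "force": force on the tool from outside, world axes, zero at the start; "moment": the same for the moment, N m; "opening": finger opening in m.
Only numpy, scipy, OpenCV 4.12 (cv2) and the standard library are available. Lean on these libraries where they do the work, as an engineer would, in place of code of your own. Each camera call takes 0.05 s, during which the arm holds its last target. There are 200 camera calls.

### The job

The rotor is tight and loaded: draw the T-handle key up out of the rotor hub in the open centrifuge and park it in the notch of the bracket on the centrifuge's side, stem down through the notch and shoulder resting on the bracket, and let go of it. Then fetch the rotor lid by its knob, carry it over the tube rack and hold it level and centred over the rotor, a finger's width (15 mm) above it, never letting it touch the centrifuge, so that I can look in at the tubes. Finish while still holding it there in the air, and leave the other things on the bench where they are.

Things in the scene. Friction and masses are not known exactly. Their poses are not given: they have to be found in the camera images.
- centrifuge: white bench centrifuge, fixed. Origin on the bench under the rotor axis; z up, +x to the side wall with the key bracket, +y to the control panel. Body x -113..113, y -112..128 mm, flat deck 125 mm high, bowl gasket 3 mm higher. Round open bowl, diameter 164. Its own lid stands open at the -y edge: 212 wide, from y -98 mm at the deck leaning back from the rotor, top 340 mm above the bench
- rotor: round aluminium rotor in the bowl, diameter 128, free to turn on its axis; its rim and hub both end 122 mm above the bench, the caps of the tubes in it lie no higher. Origin on the axis, 82 mm above the bench
- hub_top (a point): centre of the rotor hub's top face, on the rotor axis, 122 mm above the bench; axes as the centrifuge's. The hub, diameter 28, has an upright round bore 10 mm wide and 24 mm deep, in which the key stands at the start
- notch (a point): seat of the parked key's shoulder: on top of the dark steel bracket on the +x wall, 125 mm above the bench like the deck, 22 mm out from the wall; axes as the centrifuge's. Bracket: forked plate 5 thick, 36 wide, 44 mm out from the wall. Notch 14 mm wide (along y), open outwards (+x), above and below; closed end 7.5 mm inward of the seat, mouth 22 mm outward. Nothing beneath
- key: T-handle rotor key, 70 g, 100 mm tall, upright in the hub's bore at the start, 1 mm play. Origin at the stem's lower tip, z up to the handle, x along the crossbar. Steel stem diameter 8, length 60; black boss diameter 24 from 60 to 86 mm, its lower face is the shoulder; black crossbar 70 by 14 by 14 mm from 86 to 100 mm
- key_shoulder (a point): centre of the key's shoulder, 60 mm above the stem's tip, axes as the key's
- key_bar (a point): centre of the key's crossbar, 93 mm above the stem's tip; the place to pinch it, across its 14 mm
- rotor_lid: loose round aluminium rotor lid lying on the bench with its knob up, about 160 g. Diameter 124, disc top at 12 mm (an 8 mm skirt under a 4 mm disc); black round knob in the centre, diameter 28, from 12 to 40 mm. Origin at the centre of the skirt's lower edge, z up
- tube_rack: white rack with capped sample tubes, loose, 200 (x) by 56 (y) mm, 64 mm high, tube caps up to 107 mm; stands between the rotor lid and the centrifuge. Origin under its centre. To be left alone
- bottle: amber reagent bottle, diameter 60, 135 mm tall; origin under its centre. To be left alone
- slide_box: grey closed microscope slide box, 87 by 177 by 34 mm; origin under its centre. To be left alone
- dish: closed glass culture dish, diameter 94, 16 mm high, no knob; origin under its centre. To be left alone

How it is judged:
By the outcome, as a careful person would: the job done as asked, in the order asked, and still so for the second after the job is handed in, while the arm keeps its last pose, push and grip.
It also fails if it takes over 64 s, if anything falls off the work surface, if the arm or the gripper's body presses on something with over 40 N, if the wrist force passes 120 N, or if a joint passes its speed limit or range.

## Working session

There is one attempt and no reset: what is moved stays moved. The work goes in short steps, Python scripts to look and compute and a tool call to move; the robot and the scene stay as the last step left them, time stands still between calls to the robot, and variables do not carry over. Pictures are saved under pics/ and viewed, about 8 in all and at most 12, crops included, and the job is handed in when it is done.

Besides the shell and the picture viewer there is one more tool, called after "Call:" in YAML: its name, and indented under it one key for each argument. jog_arm: Moves the arm, as the interface text tells. Its arguments: {"type":"object","properties":{"deltas":{"type":"array","items":{"type":"array"}},"jaw":{"type":"number"}},"required":["deltas"]}

```bash
ls; mkdir -p pics; cat > h.py <<'E'
import numpy as np, cv2
from plant import ctrl
from scipy.spatial.transform import Rotation as R
def snap(n,f):
    P=ctrl.camera_params(n); im=ctrl.snapshot(n); cv2.imwrite('pics/'+f,im[:,:,::-1]); return P,im
def Rm(P):
    r=np.array(P['rotation']); return r if r.shape==(3,3) else print('rot',r)
def proj(P,X):
    r=Rm(P); p=np.array(P['position'])
    c=(np.atleast_2d(X)-p)@r
    return cv2.projectPoints(c.reshape(-1,1,3),np.zeros(3),np.zeros(3),np.array(P['camera_matrix'],float),np.array(P['D'],float))[0].reshape(-1,2)
def ray(P,uv,z):
    u=cv2.undistortPoints(np.array(uv,float).reshape(-1,1,2),np.array(P['camera_matrix'],float),np.array(P['D'],float)).reshape(-1,2)
    d=np.c_[u,np.ones(len(u))]@Rm(P).T; p=np.array(P['position'])
    return p+d*((z-p[2])/d[:,2])[:,None]
E
python3 - <<'E'
from h import *
for n in ['top','side']:
    P,im=snap(n,n+'1.png'); print(n,P)
    for q in ['centrifuge','rotor','key','rotor_lid','tube_rack','bottle','slide_box','dish']:
        for d in ctrl.boxes_of(q,n)[:2]:
            b=np.array(d['bbox'])*[560,420,560,420]; print(q,round(d['conf'],2),b.round(1))
print(ctrl.get_obs())
a=cv2.imread('pics/top1.png');b=cv2.imread('pics/side1.png')
E
```

```text
pics
top {'camera_matrix': array([[508.03433152,   0.        , 277.53903689],
       [  0.        , 508.03433152, 200.3963437 ],
       [  0.        ,   0.        ,   1.        ]]), 'D': array([-0.13028331,  0.        ,  0.        ,  0.        ,  0.        ]), 'position': array([0.33794163, 0.06140691, 1.08086632]), 'rotation': array([-169.55015991,    0.36678934,  -89.40796017])}
centrifuge 0.61 [310.8 128.8 227.1 158.3]
rotor 0.87 [356.7 186.   63.8  65.7]
key 0.65 [380.3 196.6  34.3  35.3]
tube_rack 0.65 [237.  152.7  32.2 100.5]
bottle 0.74 [219.5  94.4  32.2  39.9]
slide_box 0.58 [159.9 292.   82.1  47.5]
dish 0.85 [156.9 106.4  40.6  41.8]
side {'camera_matrix': array([[540.92409871,   0.        , 276.26764158],
       [  0.        , 540.92409871, 228.73608456],
       [  0.        ,   0.        ,   1.        ]]), 'D': array([-0.1932374,  0.       ,  0.       ,  0.       ,  0.       ]), 'position': array([ 0.10829837, -0.80017094,  1.0615952 ]), 'rotation': array([-133.46750244,    0.72932551,  -25.80939421])}
centrifuge 0.81 [230.4 249.2 174.9 146.5]
rotor 0.6 [275.  282.7  56
[... 353 characters left out ...]
  80.3  61.2]
dish 0.58 [282.  186.6  32.2  23. ]
{'clock': 0.9, 'joint_pos': array([ 9.07084090e+01,  2.05445909e+01,  6.81759360e-01, -7.75945252e-04,
       -7.01350902e+01, -1.65049197e+01]), 'qvel': array([ 0.05987761,  0.05459308, -0.00944488,  0.11000726, -0.01991688,
        0.01596934]), 'tau': array([ 2.75542450e-03, -5.82357037e+01,  2.93301022e+01,  7.00275734e+00,
        1.26450055e-02, -3.16213701e-06]), 'tool_pos': array([0.18377925, 0.64947777, 0.22657727]), 'orientation': array([-1.79998215e+02,  1.29015017e-03, -1.57967743e+01]), 'force': array([-0.9084141 , -0.37866965,  0.73212256]), 'moment': array([-0.02287171,  0.05240428, -0.02859493]), 'opening': 0.0873967986131572}
```

```bash
sed -i "s/r=np.array(P\['rotation'\]); return.*/return R.from_euler('xyz',P['rotation'],degrees=True).as_matrix()/" h.py
python3 - <<'E'
from h import *
a=cv2.imread('pics/top1.png');b=cv2.imread('pics/side1.png')
cv2.imwrite('pics/top1c.png',cv2.resize(a[80:360,140:548],None,fx=1.95,fy=1.95,interpolation=3))
cv2.imwrite('pics/side1c.png',cv2.resize(b[170:410,140:420],None,fx=2.4,fy=2.4,interpolation=3))
E
```

```text
(no output)
```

View pics/top1c.png

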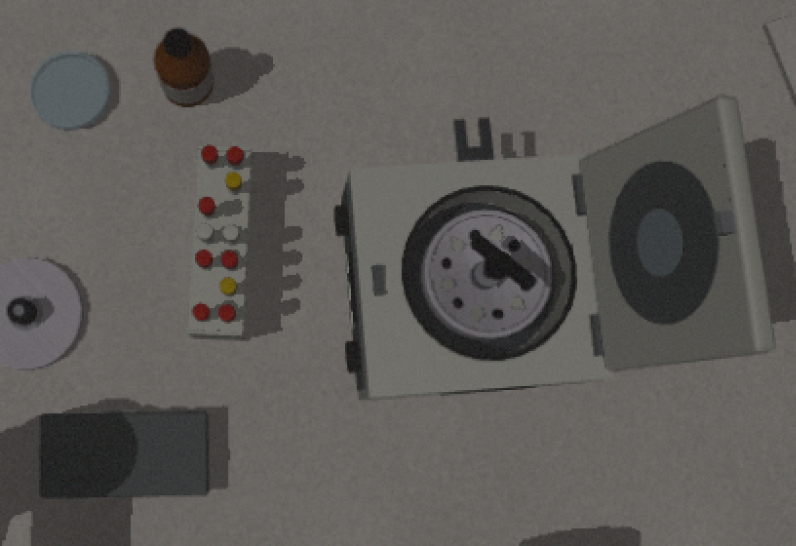

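View pics/side1c.png

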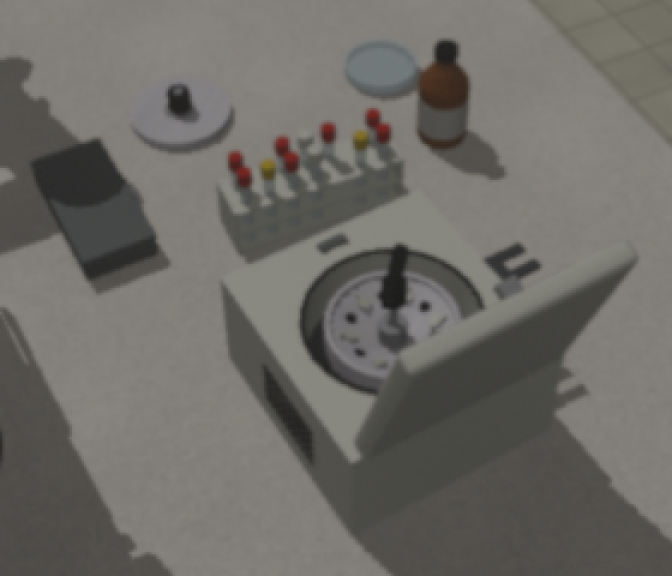

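```bash
python3 - <<'E'
from h import *
P=ctrl.camera_params('top'); S=ctrl.camera_params('side')
f=lambda *p: np.array(p)/1.95+[140,80]
g=lambda *p: np.array(p)/2.4+[140,170]
pr=lambda n,x: print(n,(x*1000).round(0).tolist())
pr('corners',ray(P,f((349,173),(365,397),(580,157)),.125))
pr('bowl',ray(P,f((490,272)),.128)); 
pr('bowlLRTB',ray(P,f((402,272),(577,272),(490,185),(490,360)),.128))
pr('rotorLRTB',ray(P,f((423,272),(551,272),(487,209),(487,337)),.122))
pr('bracket tips/base',ray(P,f((459,121),(489,118),(460,160),(494,158)),.125))
pr('bar ends',ray(P,f((475,236),(531,284)),.198))
pr('knob',ray(P,f((22,308)),.040)); 
pr('rack',ray(P,f((205,150),(248,152),(190,334),(243,337)),.064))
pr('lid hinge top',ray(P,f((728,97),(770,350)),.34))
pr('side: knob',ray(S,g((178,88)),.040));pr('side: bowl',ray(S,g((392,322)),.128))
pr('bracket tips side',ray(S,g((518,246),(536,264)),.125))
pr('bar ends side',ray(S,g((400,247)),.198))
E
```

```text
corners [[577.0, -10.0, 125.0], [357.0, -25.0, 125.0], [597.0, -244.0, 125.0]]
bowl [[479.0, -148.0, 128.0]]
bowlLRTB [[478.0, -61.0, 128.0], [479.0, -234.0, 128.0], [566.0, -150.0, 128.0], [393.0, -145.0, 128.0]]
rotorLRTB [[479.0, -83.0, 122.0], [480.0, -210.0, 122.0], [543.0, -148.0, 122.0], [416.0, -144.0, 122.0]]
bracket tips/base [[633.0, -122.0, 125.0], [636.0, -152.0, 125.0], [592.0, -122.0, 125.0], [594.0, -156.0, 125.0]]
bar ends [[501.0, -119.0, 198.0], [458.0, -170.0, 198.0]]
knob [[448.0, 331.0, 40.0]]
rack [[616.0, 138.0, 64.0], [615.0, 92.0, 64.0], [421.0, 149.0, 64.0], [419.0, 95.0, 64.0]]
lid hinge top [[591.0, -301.0, 340.0], [388.0, -320.0, 340.0]]
side: knob [[446.0, 339.0, 40.0]]
side: bowl [[475.0, -151.0, 128.0]]
bracket tips side [[629.0, -121.0, 125.0], [632.0, -149.0, 125.0]]
bar ends side [[493.0, -128.0, 198.0]]
```

Call:
jog_arm:
  deltas:
    - [[0.336,0.32,-0.053],57]
    - [[0.336,0.32,-0.053],57]
    - [[0.336,0.32,-0.053],57]
    - [[0.336,0.32,-0.053],57]
    - [[0.336,0.32,-0.053],57]
    - [[0.336,0.32,-0.053],57]
    - [[0.336,0.32,-0.053],57]
    - [[0.336,0.32,-0.053],57]
    - [[0.336,0.32,-0.053],57]
    - [[0.5,0.685,-0.053],114.2]
    - [[0.5,0.685,-0.053],114.2]
    - [[0.5,0.685,-0.053],114.2]
    - [[0.5,0.685,-0.053],114.2]
    - [[0.5,0.685,-0.053],114.2]
    - [[0.5,0.685,-0.053],114.2]
    - [[0.5,0.685,-0.053],114.2]
    - [[0.5,0.685,-0.053],114.2]
    - [[0.5,0.685,-0.053],114.2]
    - [[0.5,0.685,-0.053],114.2]
    - [[0.5,0.685,-0.053],114.2]
  jaw: -1

```text
clock: 2.9
tool_pos: [0.4782, -0.1461, 0.2794]
orientation: [180.0, -0.0, -130.1]
force: [-0.2, -0.0, 0.9]
opening: 0.0878
```

```bash
python3 - <<'E'
from h import *
o=ctrl.get_obs(); print(o['clock'],o['tool_pos'],o['orientation'],o['joint_pos'].round(1))
P,im=snap('wrist','w1.png'); print(P['position'],P['rotation'],P['camera_matrix'].tolist(),P['D'])
for q in ['key','key_bar','rotor','notch','hub_top']:
    for d in ctrl.cut_out(q,'wrist')[:2]:
        b=np.array(d['bbox'])*[560,420,560,420]; m=d['mask']; c=cv2.minAreaRect(np.argwhere(m)[:,::-1].astype(np.float32)); print(q,round(d['conf'],2),b.round(1),c)
E
```

```text
2.9 [ 0.47815697 -0.14608252  0.27941748] [ 1.79982310e+02 -3.74412185e-03 -1.30087120e+02] [  5.6   2.  -15.9  -0.  -72.1 -45.6]
[ 0.43050324 -0.20113167  0.43755096] [1.64545079e+02 4.82247034e-02 1.39787441e+02] [[322.95229475390397, 0.0, 284.1445259984732], [0.0, 322.95229475390397, 208.1299415102693], [0.0, 0.0, 1.0]] [-0.00024917  0.          0.          0.          0.        ]
key 0.61 [221.6 127.3 127.4 124.1] ((284.0, 190.0), (124.45079040527344, 124.45079040527344), 45.0)
key_bar 0.76 [272.3 166.9  23.4  84.5] ((283.5, 211.0), (84.0, 27.0), 90.0)
rotor 0.6 [223.2 131.4 123.5 121.8] ((283.8999938964844, 190.20001220703125), (125.21979522705078, 122.98372650146484), 26.56505012512207)
notch 0.83 [  0.    2.2 450.2 328.7] ((211.2876739501953, 134.78909301757812), (496.2319641113281, 298.9696044921875), 24.42875099182129)
hub_top 0.78 [1.000e-01 0.000e+00 4.496e+02 3.336e+02] ((211.11569213867188, 134.5562744140625), (495.8193664550781, 297.8671875), 24.50493812561035)
hub_top 0.67 [514.1 225.3  36.5  12.8] ((532.0, 231.5), (15.0, 38.0), 90.0)
```

View pics/w1.png

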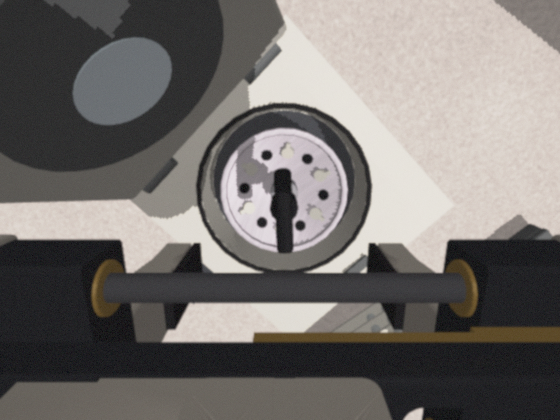

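```bash
python3 - <<'E'
from h import *
P=ctrl.camera_params('wrist'); pr=lambda n,x: print(n,(x*1000).round(1).tolist())
pr('bar',ray(P,[(283,170),(285.5,251)],.198)); 
pr('bowl LRTB',ray(P,[(197,187),(371,187),(284,103),(284,271)],.128))
d=ctrl.cut_out('rotor','wrist')[0]; m=d['mask'].astype(np.uint8)
c=max(cv2.findContours(m,0,1)[0],key=len); e=cv2.fitEllipse(c); print(e); pr('rotor',ray(P,[e[0]],.122))
m=ctrl.cut_out('key_bar','wrist')[0]['mask']
for r in range(168,251,8):
    q=np.where(m[r])[0]; print(r,q.min() if len(q) else 0,q.max() if len(q) else 0,end='; ')
x=ray(P,[(170,283)],.198)
o=ctrl.get_obs()['tool_pos']; print(proj(P,[o]))
E
```

```text
bar [[455.5, -172.6, 198.0], [495.9, -121.5, 198.0]]
bowl LRTB [[537.9, -205.9, 128.0], [407.6, -96.5, 128.0], [422.4, -211.1, 128.0], [530.7, -82.2, 128.0]]
((284.1568908691406, 188.42958068847656), (115.8444595336914, 126.22807312011719), 89.4473876953125)
rotor [[474.3, -149.1, 122.0]]
168 0 0; 176 274 291; 184 274 291; 192 275 292; 200 272 296; 208 270 297; 216 272 295; 224 276 292; 232 276 293; 240 277 293; 248 277 293; [[282.49646251 260.53127326]]
```

Call:
jog_arm:
  deltas:
    - [[0,0.001,0.04],-1]
    - [[0,0.001,0.075],-1]
    - [[0,0.001,0.092],-1]
    - [[0,0.001,0.092],-1]
    - [[0,0.001,0.092],-1]

```text
clock: 3.8
tool_pos: [0.4781, -0.1451, 0.1882]
orientation: [-180.0, -0.0, -129.0]
force: [0.1, -0.0, 0.3]
opening: 0.0875
```

Call:
jog_arm:
  deltas:
    - [[0,0,0],0]
    - [[0,0,0],0]
    - [[0,0,0],0]
    - [[0,0,0],0]
    - [[0,0,0],0]
    - [[0,0,0],0]
    - [[0,0,0],0]
    - [[0,0,0],0]
  jaw: 1

```text
clock: 4.6
tool_pos: [0.4776, -0.1452, 0.1875]
orientation: [180.0, -0.0, -129.0]
force: [0.1, 1.3, -0.9]
opening: 0.0293
```

Call:
jog_arm:
  deltas:
    - [[0,0,0],0]
    - [[0,0,0],0]
    - [[0,0,0],0]
    - [[0,0,0],0]
    - [[0,0,0],0]

```text
clock: 5.1
tool_pos: [0.4776, -0.1452, 0.1875]
orientation: [180.0, -0.0, -129.0]
force: [-0.4, -0.3, -0.2]
opening: 0.0137
```

Call:
jog_arm:
  deltas:
    - [[0,0,-0.005],0]
    - [[0,0,-0.01],0]
    - [[0,0,-0.015],0]
    - [[0,0,-0.02],0]
    - [[0,0,-0.03],0]
    - [[0,0,-0.05],0]
    - [[0,0,-0.07],0]
    - [[0,0,-0.08],0]
    - [[0,0,-0.08],0]

```text
clock: 6.0
tool_pos: [0.4784, -0.1452, 0.2693]
orientation: [-179.9, 0.1, -129.0]
force: [0.3, -0.1, -1.0]
opening: 0.0137
```

```bash
python3 - <<'E'
from h import *
o=ctrl.get_obs(); print(o['clock'],o['tool_pos'],o['orientation'],o['opening'],o['force'])
S,a=snap('side','s2.png'); T,b=snap('top','t2.png')
pr=lambda n,x: print(n,x.round(1).tolist())
pr('tcp',proj(S,[o['tool_pos']])); pr('tcp top',proj(T,[o['tool_pos']]))
k=o['tool_pos']+[0,0,.0105-.1]; pr('tip exp',proj(S,[k]))
A=cv2.resize(a[200:350,220:420],None,fx=4,fy=4,interpolation=3); cv2.imwrite('pics/s2c.png',A)
E
```

```text
6.0 [ 0.47840464 -0.14517924  0.26925405] [-1.79863263e+02  1.11391670e-01 -1.28994213e+02] 0.013675426741348097 [ 0.31329859 -0.05708191 -0.97364517]
tcp [[305.1, 257.5]]
tcp top [[408.2, 207.1]]
tip exp [[304.0, 286.4]]
```

View pics/s2c.png

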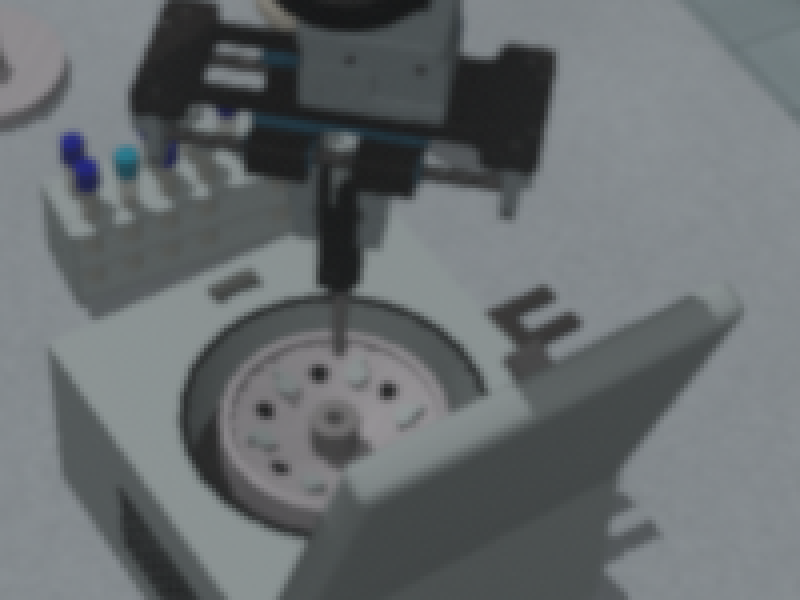

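```bash
python3 - <<'E'
from h import *
P=ctrl.camera_params('top'); S=ctrl.camera_params('side')
pr=lambda n,x: print(n,(x*1000).round(1).tolist())
I=cv2.imread('pics/top1.png',0)
x0,y0,x1,y1=368,137,396,166
c=I[y0:y1,x0:x1]; 
for r in c[::1]: print(' '.join('%3d'%v for v in r))
E
```

```text
102 104 101 100 100 102 101 103 101 103 101 102  99 100 101 102  99 102 101 102 101  98  97 103 105 102 104  99
101 104 101 102 101 104 105 103 101 103 101  99 100 102 102 101 103 101 101 102 102 100 100 103 102 103 101 104
101 102 100 102 101 102 103  98 101 101 100 100  99 101 103 103 104 101  98 102 101  99  92 102 103 101  97  98
102 105 103 104  98 100  99 100  96  90 102 102  99  98 103  99 100  85  72  73  69  73  67 100 103 101  97 101
103 103 103 106  89  66  67  68  62  62  84 101 103 102 100 103 103  70  42  47  44  42  44  99 104 100  98 101
103 102 100 104  82  46  40  43  44  39  67  96 102 102 102 104  98  61  40  44  41  42  44  92 104 101 103 101
106 102 104 101  82  47  45  41  41  48  60  96 102  99 102  97  99  57  39  43  32  43  45  75  98 101 102 104
101 103 102 104  87  53  37  43  39  40  60  94 101 102 103  96  94  59  42  37  46  40  42  67  97  98 102 102
102  99 104 102  86  56  46  44  44  45  55  91  98  98 101 101  99  64  42  46  45  41  42  67  97  99  98  99
101  99 102 102  84  55  36  40  39  43  55  86 102  99 101 104 103  75  51  41  37  38  44 
[... 1447 characters left out ...]
  37  43  45  44  85  98  99
102 102 104  99 102  99  76  45  41  45  40  47  42  44  39  41  43  42  43  46  37  42  41  44  42  83  99 102
101 103 104 102 101  99  81  45  44  45  46  47  45  42  46  45  49  52  44  49  47  41  54  57  55  89 104 103
101 103 104 103 107 102  77  52  55  61  69  76  79  71  74  85  91  86  96 100 102 103 103 103 102 104 108 106
106 107 110 107 108 107 105 103 103 104 107 108 107 103 104 104 107 104 106 108 102 107 106 108 109 109 107 107
107 108 109 107 109 110 109 108 108 109 107 109 108 107 110 105 108 106 108 108 109 107 107 109 108 106 110 111
111 108 108 107 108 108 109 110 109 108 107 110 108 107 108 110 110 110 109 109 108 107 108 107 108 106 106 108
```

```bash
python3 - <<'E'
from h import *
P=ctrl.camera_params('top'); S=ctrl.camera_params('side')
pr=lambda n,x: print(n,(x*1000).round(1).tolist())
a=ray(P,[(382.8,151.1)],.125)[0]; pr('seat top',a)
I=cv2.imread('pics/side1.png',0)
h=ray(S,[(220+335/4,200+418/4)],.122)[0]; pr('hub side',h)
# side: notch mouth edge points (crop s2c /4): prong outer corners & closed end
pr('side pr',ray(S,[(220+x/4,200+y/4) for x,y in [(545,287),(578,320),(528,327),(492,310),(540,362)]],.125))
for psi in (3.5,4.,4.5,5.):
    t=np.radians(psi); d=.135*np.array([np.cos(t),np.sin(t)]); print(psi,((a[:2]-d)*1000).round(1))
# outline of rotor from top
I=cv2.imread('pics/t2.png'); cv2.imwrite('pics/t2c.png',cv2.resize(I[120:300,300:540],None,fx=3.3,fy=3.3,interpolation=3))
E
```

```text
seat top [614.3, -135.9, 125.0]
hub side [477.6, -148.4, 122.0]
side pr [[631.0, -119.8, 125.0], [634.5, -150.1, 125.0], [606.0, -141.6, 125.0], [594.2, -121.1, 125.0], [598.4, -167.0, 125.0]]
3.5 [ 479.5 -144.1]
4.0 [ 479.6 -145.3]
4.5 [ 479.7 -146.5]
5.0 [ 479.8 -147.6]
```

View pics/t2c.png

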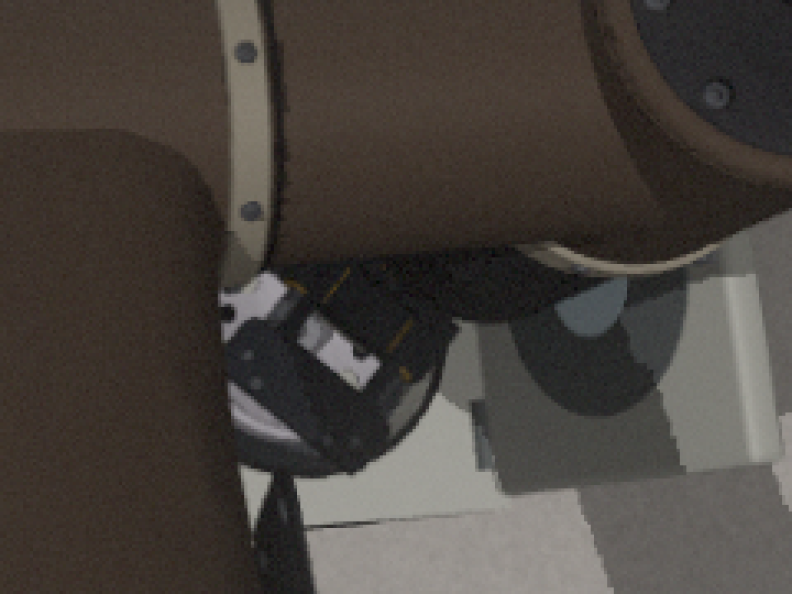

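Call:
jog_arm:
  deltas:
    - [[-0.03,-0.032,0],0]
    - [[-0.06,-0.064,0],0]
    - [[-0.085,-0.09,0],0]
    - [[-0.0928,-0.0981,0],0]
    - [[-0.0928,-0.0981,0],0]
    - [[-0.0928,-0.0981,0.02],0]
    - [[-0.0928,-0.0981,0.035],0]
    - [[-0.0928,-0.0981,0.035],0]
    - [[-0.0928,-0.0981,0.035],0]
    - [[-0.0928,-0.0981,0.035],0]

```text
clock: 7.1
tool_pos: [0.6123, -0.135, 0.2338]
orientation: [-179.9, 0.0, -129.0]
force: [0.3, -0.3, -1.2]
opening: 0.0135
```

```bash
python3 - <<'E'
from h import *
o=ctrl.get_obs(); print(o['clock'],o['tool_pos'],o['orientation'],o['opening'],o['force'])
S,a=snap('side','s3.png'); W,b=snap('wrist','w3.png')
pr=lambda n,x: print(n,x.round(1).tolist())
A=cv2.resize(a[200:320,300:400],None,fx=5,fy=5,interpolation=3); B=cv2.resize(b[130:330,190:380],None,fx=1.57,fy=3/1,interpolation=3)
cv2.imwrite('pics/c3.png',np.hstack([A,B[:600]]))
E
```

```text
7.1 [ 0.61232547 -0.13496323  0.233801  ] [-1.79923082e+02  4.65224304e-02 -1.28999314e+02] 0.013451207717985083 [ 0.34643547 -0.25515318 -1.1741389 ]
```

View pics/c3.png

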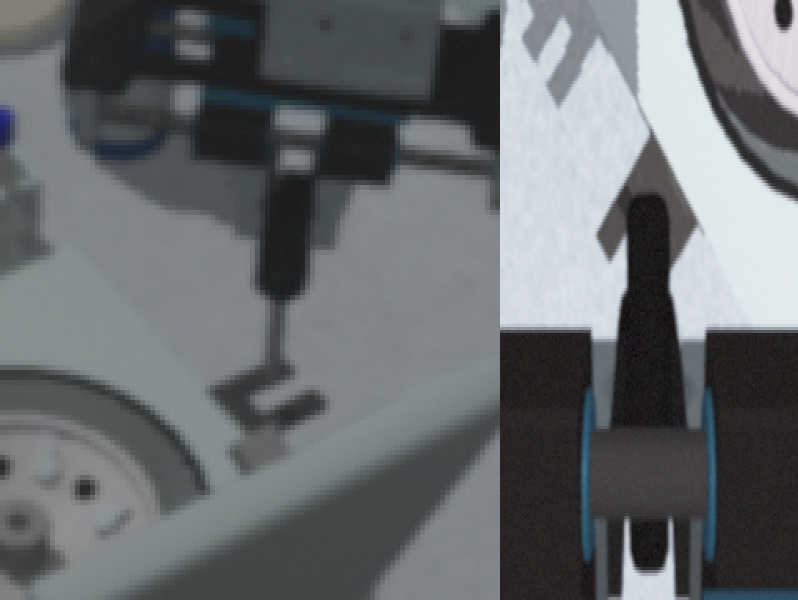

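```bash
python3 - <<'E'
from h import *
S=ctrl.camera_params('side')
for z in (.142,.1443,.147): print(z,(ray(S,[(300+274.5/5,200+366/5)],z)*1000).round(1))
print((ray(S,[(300+274.5/5,200+366/5),(300+280/5,200+296/5)],.1443)*1000).round(1), (ray(S,[(300+280/5,200+296/5)],.2043)*1000).round(1))
print('notch pts',(ray(S,[(300+x/5,200+y/5) for x,y in [(290,368),(325,402),(213,392),(250,425),(251,408)]],.125)*1000).round(1))
I=cv2.imread('pics/s3.png',0); print(I[266:292,338:368])
E
```

```text
0.142 [[ 616.4 -134.5  142. ]]
0.1443 [[ 615.1 -136.2  144.3]]
0.147 [[ 613.6 -138.1  147. ]]
[[ 615.1 -136.2  144.3]
 [ 640.5 -100.   144.3]] [[ 605.7 -145.8  204.3]]
notch pts [[ 631.6 -126.5  125. ]
 [ 634.9 -151.7  125. ]
 [ 592.  -123.1  125. ]
 [ 596.8 -147.9  125. ]
 [ 602.6 -139.4  125. ]]
[[135 134 134 135 135 136 135 136 135 134 133 134 134 133 126 103  76  71
   91 119 131 133 134 135 135 135 134 133 133 133]
 [134 134 134 134 135 135 135 135 134 133 134 135 135 133 123  99  74  73
   96 121 131 133 132 134 135 135 135 135 135 134]
 [135 134 134 134 134 134 134 135 135 135 134 135 135 132 122  97  73  75
  101 125 133 133 133 134 134 134 134 134 134 133]
 [134 135 135 134 134 133 133 134 135 136 136 136 135 132 121  95  72  75
  103 126 133 133 133 133 134 134 135 134 134 134]
 [136 135 135 135 135 133 133 133 135 135 136 136 135 132 117  91  71  74
  100 124 134 135 134 133 133 133 133 134 134 135]
 [136 135 135 135 134 134 133 133 133 134 135 134 133 130 114  87  69  69
   91 116 131 135 135 133 133 132 133 134 134 134]
 [136 136 134 133 133 132 133 133 134 134 134 133 1
[... 1749 characters left out ...]
 83  90  96  99  96  88
   94 114 127 132 134 134 134 133 132 133 133 136]
 [140 141 141 141 142 142 141 140 138 131 119 104  98  98  99 100  99  99
  109 125 133 135 135 132 132 133 132 136 139 139]
 [135 140 142 142 142 141 140 136 124 113 106 102 100  99  99  99  99  99
  107 122 132 134 132 132 130 135 138 139 139 138]
 [121 137 141 141 141 142 139 127 106  95  97  99  99  99  99  98  99  99
  102 114 126 131 131 134 136 138 138 138 137 137]
 [105 131 140 141 142 141 137 119  93  81  90  96  98  98  98  99  99 101
  103 111 123 132 136 137 138 137 137 137 136 136]
 [ 77 112 134 141 142 141 139 125 100  80  84  93  97  98  99 101 103 108
  114 122 132 136 138 138 137 137 136 135 135 134]]
```

Call:
jog_arm:
  deltas:
    - [[0,0,0.008],0]
    - [[0,0,0.016],0]
    - [[0,0,0.024],0]
    - [[0,0,0.026],0]
    - [[0,0,0.026],0]

```text
clock: 7.7
tool_pos: [0.6119, -0.1348, 0.2057]
orientation: [179.9, -0.1, -129.0]
force: [0.2, -0.0, -0.8]
opening: 0.0131
```

```bash
python3 - <<'E'
from h import *
o=ctrl.get_obs(); print(o['clock'],o['tool_pos'],o['orientation'],o['opening'],o['force'],o['moment'])
S,a=snap('side','s4.png')
A=cv2.resize(a[220:320,310:390],None,fx=6,fy=6,interpolation=3)
cv2.imwrite('pics/c4.png',A)
E
```

```text
7.7 [ 0.61194985 -0.13482499  0.20573252] [ 1.79942067e+02 -5.72358504e-02 -1.29000264e+02] 0.013140301461538287 [ 0.2318807  -0.03696796 -0.83601951] [ 0.05301693 -0.08534228 -0.01621381]
```

View pics/c4.png

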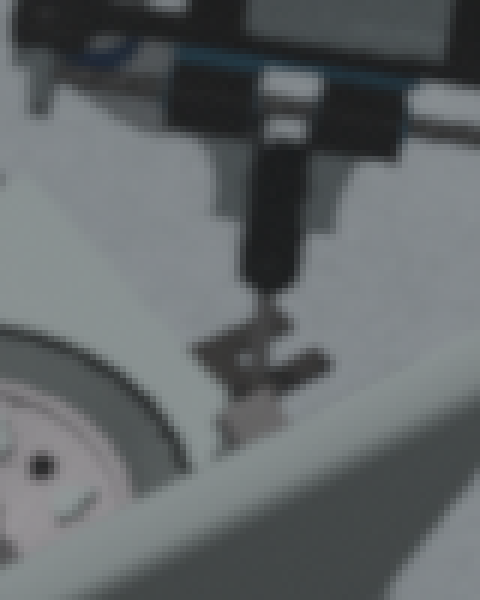

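Call:
jog_arm:
  deltas:
    - [[0,0,0.01],0]
    - [[0,0,0.02],0]
    - [[0,0,0.03],0]
    - [[0,0,0.04],0]
    - [[0,0,0.046],0]
    - [[0,0,0.048],0]
    - [[0,0,0.048],0]
    - [[0,0,0.048],0]

```text
clock: 8.55
tool_pos: [0.6122, -0.1349, 0.1587]
orientation: [180.0, -0.0, -129.0]
force: [-1.2, -0.4, 1.7]
opening: 0.0134
```

Call:
jog_arm:
  deltas:
    - [[0,0,0.001],0]
    - [[0,0,0.002],0]
    - [[0,0,0.0025],0]
    - [[0,0,0.0025],0]
    - [[0,0,0.0025],0]

```text
clock: 9.05
tool_pos: [0.6126, -0.1351, 0.1584]
orientation: [-179.9, 0.0, -129.0]
force: [-6.6, 1.5, 15.2]
opening: 0.0136
```

```bash
python3 - <<'E'
from h import *
o=ctrl.get_obs(); print(o['clock'],o['tool_pos'],o['orientation'],o['opening'],o['force'],o['moment'])
S,a=snap('side','s5.png')
A=cv2.resize(a[220:320,310:390],None,fx=6,fy=6,interpolation=3)
cv2.imwrite('pics/c5.png',A)
E
```

```text
9.05 [ 0.61260128 -0.13514697  0.15839726] [-1.79886645e+02  2.58184215e-02 -1.28965690e+02] 0.013610121035567585 [-6.61281096  1.48034781 15.23360641] [0.6011332  2.334081   0.04856934]
```

View pics/c5.png

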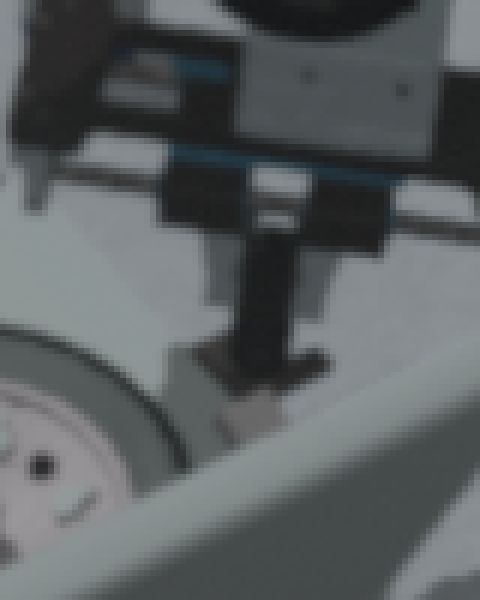

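Call:
jog_arm:
  deltas:
    - [[0,0,-0.002],0]
    - [[0,0,-0.002],0]
    - [[0,0,-0.002],0]

```text
clock: 9.4
tool_pos: [0.6129, -0.1349, 0.1586]
orientation: [-179.9, 0.0, -129.0]
force: [-0.7, -1.1, 6.7]
opening: 0.0135
```

Call:
jog_arm:
  deltas:
    - [[0,0,0],0]
    - [[0,0,0],0]
    - [[0,0,0],0]
    - [[0,0,0],0]
    - [[0,0,0],0]
  jaw: -0.2

```text
clock: 9.9
tool_pos: [0.6122, -0.1347, 0.1578]
orientation: [180.0, -0.0, -129.0]
force: [0.7, 0.6, -0.5]
opening: 0.048
```

Call:
jog_arm:
  deltas:
    - [[0,0,-0.005],0]
    - [[0,0,-0.02],0]
    - [[0,0,-0.05],0]
    - [[0,0,-0.1],0]
    - [[0,0,-0.1],0]
    - [[0,0,-0.1],0]

```text
clock: 10.5
tool_pos: [0.613, -0.1347, 0.2601]
orientation: [-179.8, 0.2, -129.0]
force: [-0.0, 0.1, -0.7]
opening: 0.0527
```

```bash
python3 - <<'E'
from h import *
o=ctrl.get_obs(); print(o['clock'],o['tool_pos'],o['orientation'],o['opening'],o['force'],o['joint_pos'])
S,a=snap('side','s6.png'); W,b=snap('wrist','w6.png'); 
A=cv2.resize(a[220:320,310:390],None,fx=6,fy=6,interpolation=3); B=cv2.resize(b[60:360,200:360],(320,600),interpolation=3)
cv2.imwrite('pics/c6.png',np.hstack([A,B]))
E
```

```text
10.5 [ 0.61300817 -0.13470726  0.26012526] [-1.79843537e+02  1.55181872e-01 -1.29002662e+02] 0.05274672999905757 [-0.02611092  0.05082803 -0.71535893] [ 5.39925321e+00  1.49139244e+01 -2.91797803e+00 -1.46591164e-03
 -7.19477338e+01 -4.44016760e+01]
```

View pics/c6.png

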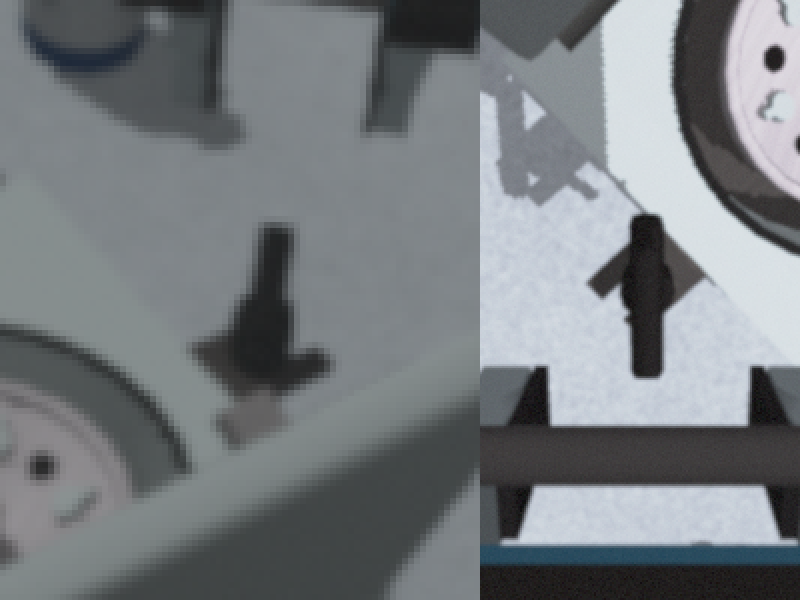

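Call:
jog_arm:
  deltas:
    - [[-0.26,0.4226,-0.01],-43]
    - [[-0.26,0.4226,-0.01],-43]
    - [[-0.26,0.4226,-0.01],-43]
    - [[-0.26,0.4226,-0.01],-43]
    - [[-0.26,0.4226,-0.01],-43]
    - [[-0.26,0.4226,-0.01],-43]
    - [[-0.26,0.4226,-0.01],-43]
    - [[-0.26,0.4226,-0.01],-43]
    - [[-0.26,0.4226,-0.01],-43]
    - [[-0.26,0.4226,-0.01],-43]
    - [[-0.26,0.4226,0.02],-43]
    - [[-0.26,0.4226,0.06],-43]
    - [[-0.26,0.4226,0.06],-43]
    - [[-0.26,0.4226,0.06],-43]
    - [[-0.26,0.4226,0.06],-43]
  jaw: -0.4

```text
clock: 12.1
tool_pos: [0.4485, 0.3336, 0.1998]
orientation: [-179.9, 0.1, -86.0]
force: [-1.4, 0.0, 0.2]
opening: 0.0615
```

```bash
python3 - <<'E'
from h import *
o=ctrl.get_obs(); print(o['clock'],o['tool_pos'],o['orientation'],o['opening'],o['force'])
W,b=snap('wrist','w7.png')
for d in ctrl.cut_out('rotor_lid','wrist')[:2]:
    m=d['mask'].astype(np.uint8); c=max(cv2.findContours(m,0,1)[0],key=len); e=cv2.fitEllipse(c); print(d['conf'],np.array(d['bbox'])*[560,420,560,420],e,(ray(W,[e[0]],.012)*1000).round(1))
    I=cv2.cvtColor(b,cv2.COLOR_RGB2GRAY); k=((I<70)&(m>0)).astype(np.uint8); n,l,s,ce=cv2.connectedComponentsWithStats(k); print(s[:4],ce[:4])
print(proj(W,[[.448,.333,.04]]))
cv2.imwrite('pics/w7c.png',b[:,:,::-1])
E
```

```text
12.1 [0.44845837 0.33362985 0.19978434] [-1.79900078e+02  5.36548728e-02 -8.60069147e+01] 0.06152020567472345 [-1.35901364  0.00518621  0.16650987]
0.9 [233.52  134.61  113.624 108.612] ((288.09686279296875, 187.1832275390625), (109.41767120361328, 111.6685791015625), 83.55479431152344) [[443.3 333.3  12. ]]
[[     0      0    560    420 234732]
 [   276    178     25     29    468]] [[279.48375594 209.53662901]
 [287.6474359  191.12820513]]
0.66 [278.824   0.     46.48    4.914] ((318.6129150390625, 2.1411209106445312), (4.265374660491943, 66.30206298828125), 92.61678314208984) [[427.1 153.7  12. ]]
[[     0      0    560    420 235200]] [[279.5 209.5]]
[[283.73614411 192.23762879]]
```

View pics/w7c.png

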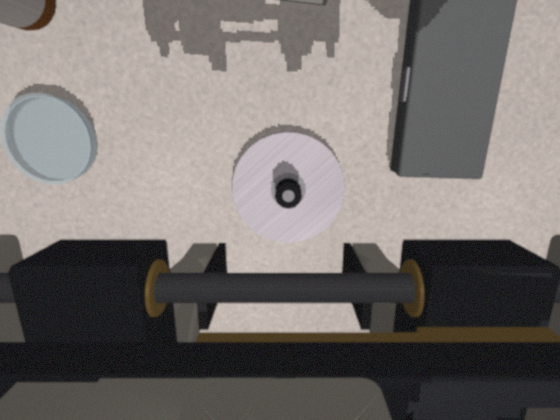

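Call:
jog_arm:
  deltas:
    - [[0,0.003,0.045],0]
    - [[0,0.003,0.09],0]
    - [[0,0.003,0.13],0]
    - [[0,0.003,0.16],0]
    - [[0,0.003,0.175],0]
    - [[0,0.003,0.18],0]
    - [[0,0.003,0.183],0]
    - [[0,0.003,0.183],0]
    - [[0,0.003,0.183],0]

```text
clock: 13.1
tool_pos: [0.4451, 0.3337, 0.0163]
orientation: [-179.9, 0.1, -86.0]
force: [0.2, 0.4, 0.1]
opening: 0.0613
```

Call:
jog_arm:
  deltas:
    - [[0,0,0],0]
    - [[0,0,0],0]
    - [[0,0,0],0]
    - [[0,0,0],0]
    - [[0,0,0],0]
    - [[0,0,0],0]
    - [[0,0,0],0]
    - [[0,0,0],0]
    - [[0,0,0],0]
  jaw: 1

```text
clock: 14.0
tool_pos: [0.4445, 0.3331, 0.0151]
orientation: [-180.0, 0.0, -86.0]
force: [-1.7, 0.3, 1.6]
opening: 0.0273
```

Call:
jog_arm:
  deltas:
    - [[0,0,-0.01],0]
    - [[0,0,-0.03],0]
    - [[0,0,-0.07],0]
    - [[0,0,-0.12],0]
    - [[0,0,-0.17],0]
    - [[0,0,-0.2],0]
    - [[0,0,-0.21],0]
    - [[0,0,-0.21],0]
    - [[0,0,-0.21],0]

```text
clock: 14.9
tool_pos: [0.4437, 0.3323, 0.2236]
orientation: [179.9, -0.1, -86.0]
force: [-0.2, 0.3, -2.3]
opening: 0.027
```

```bash
python3 - <<'E'
from h import *
o=ctrl.get_obs(); print(o['clock'],o['tool_pos'],o['orientation'],o['opening'],o['force'])
S,a=snap('side','s8.png'); W,b=snap('wrist','w8.png')
ps=[]
for d in ctrl.cut_out('rotor_lid','wrist')[:1]:
    m=d['mask'].astype(np.uint8); c=max(cv2.findContours(m,0,1)[0],key=len); e=cv2.fitEllipse(c); print(d['conf'],e,(ray(W,[e[0]],o['tool_pos'][2]-.004)*1000).round(1))
for d in ctrl.cut_out('rotor_lid','side')[:1]:
    m=d['mask'].astype(np.uint8); c=max(cv2.findContours(m,0,1)[0],key=len); e=cv2.fitEllipse(c); print(d['conf'],e,(ray(S,[e[0]],o['tool_pos'][2]-.008)*1000).round(1))
A=cv2.resize(a[120:260,160:290],None,fx=4,fy=4,interpolation=3)[:560]; B=cv2.resize(b,None,fx=.5,fy=.5)
B=np.vstack([B,np.zeros((350,280,3),np.uint8)]); cv2.imwrite('pics/c8.png',np.hstack([A,B])[:,:,::-1])
E
```

```text
14.9 [0.44370195 0.33234434 0.22360999] [ 1.79892115e+02 -6.98698830e-02 -8.60217574e+01] 0.02696160047348237 [-0.19278276  0.27234388 -2.25959997]
0.56 ((284.7445068359375, 207.37583923339844), (118.22657012939453, 209.29347229003906), 90.24260711669922) [[444.  304.5 219.6]]
0.75 ((207.4217529296875, 160.35768127441406), (28.142608642578125, 44.97471618652344), 83.76792907714844) [[438.7 326.8 215.6]]
```

View pics/c8.png

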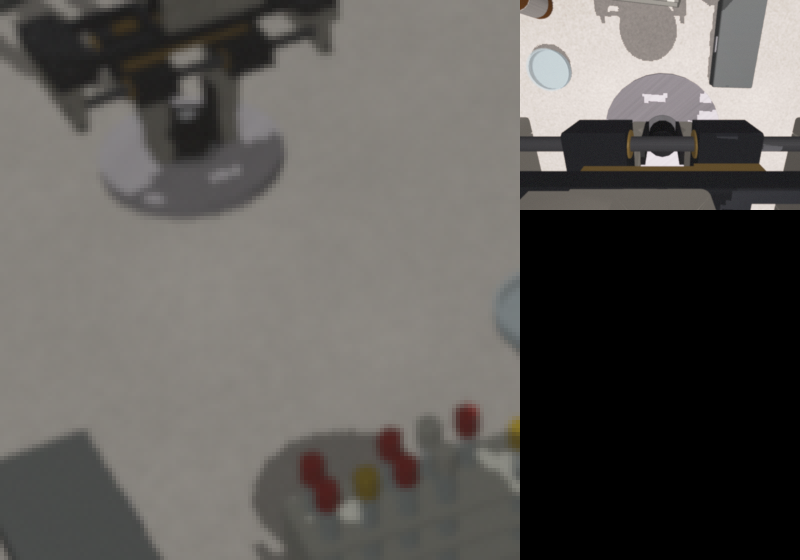

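Call:
jog_arm:
  deltas:
    - [[0.01,0,0],0]
    - [[0.03,0,0],0]
    - [[0.06,0,0],0]
    - [[0.09,0,0],0]
    - [[0.12,0,0],0]
    - [[0.15,0,0],0]
    - [[0.18,0,0],0]
    - [[0.21,0,0],0]
    - [[0.24,0,0],0]
    - [[0.27,0,0],0]
    - [[0.3,0,0],0]
    - [[0.33,0,0],0]
    - [[0.36,0,0],0]
    - [[0.39,0,0],0]
    - [[0.42,0,0],0]
    - [[0.445,0,0],0]
    - [[0.465,0,0],0]
    - [[0.477,0.001,0],0]
    - [[0.4815,0.001,0],0]
    - [[0.4815,0.001,0],0]

```text
clock: 17.1
tool_pos: [0.4766, -0.1478, 0.225]
orientation: [180.0, 0.0, -86.1]
force: [-0.1, -0.3, -1.7]
opening: 0.0273
```

```bash
python3 - <<'E'
from h import *
o=ctrl.get_obs(); print(o['clock'],o['tool_pos'],o['orientation'],o['opening'],o['force'],o['moment'],o['joint_pos'].round(1))
S,a=snap('side','s9.png'); W,b=snap('wrist','w9.png'); cv2.imwrite('pics/w9.png',b[:,:,::-1])
A=cv2.resize(a[200:350,230:400],None,fx=4,fy=4,interpolation=3); cv2.imwrite('pics/c9.png',A[:,:,::-1])
E
```

```text
17.1 [ 0.47662859 -0.1477933   0.22498355] [ 1.79993742e+02  6.52479578e-03 -8.60631121e+01] 0.027342780943170723 [-0.10815734 -0.3134637  -1.65664848] [ 0.10907205 -0.03794563 -0.00770494] [  5.4   3.9 -21.1  -0.  -65.   -1.4]
```

View pics/c9.png

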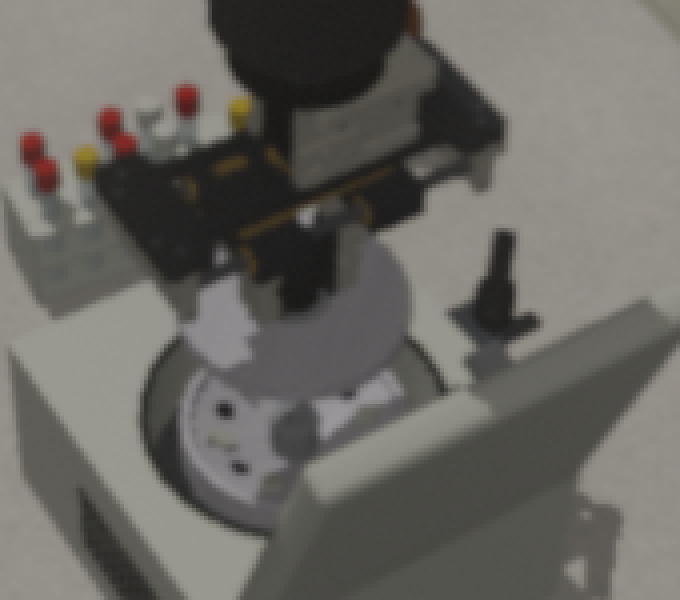

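Call:
jog_arm:
  deltas:
    - [[0,0,0.015],0]
    - [[0,0,0.035],0]
    - [[0,0,0.055],0]
    - [[0,0,0.067],0]
    - [[0,0,0.072],0]
    - [[0,0,0.073],0]
    - [[0,0,0.073],0]
    - [[0,0,0.073],0]
    - [[0,0,0.073],0]

```text
clock: 18.1
tool_pos: [0.4775, -0.1474, 0.1527]
orientation: [-179.9, -0.0, -86.0]
force: [-0.1, -1.0, -2.1]
opening: 0.0272
```

```bash
python3 - <<'E'
from h import *
o=ctrl.get_obs(); print(o['clock'],o['tool_pos'],o['orientation'],o['opening'],o['force'],o['moment'])
S,a=snap('side','s10.png'); a=np.ascontiguousarray(a[:,:,::-1])
t=np.linspace(0,2*np.pi,120)
def circ(c,r,z): return np.c_[c[0]+r*np.cos(t),c[1]+r*np.sin(t),0*t+z]
A=cv2.resize(a[240:340,250:370],None,fx=6.5,fy=6,interpolation=cv2.INTER_CUBIC)
def draw(X,col):
    p=(proj(S,X)-[250,240]+.5)*[6.5,6]; cv2.polylines(A,[np.int32(p)],True,col,1)
c=o['tool_pos'][:2]; z=o['tool_pos'][2]
draw(circ(c,.062,z-.0035),(0,255,0)); draw(circ(c,.062,z-.0155),(0,255,0)); 
h=np.array([.4776,-.1484])
draw(circ(h,.064,.122),(0,0,255)); draw(circ(h,.082,.128),(255,0,0))
cv2.imwrite('pics/c10.png',A)
E
```

```text
18.1 [ 0.47745845 -0.14737752  0.15273156] [-1.79930808e+02 -4.35016191e-03 -8.59998073e+01] 0.027184848517032845 [-0.06224971 -1.04060496 -2.07022538] [ 0.05398189 -0.05244633  0.02283408]
```

```bash
python3 - <<'E'
from h import *
from scipy.optimize import least_squares
o=ctrl.get_obs(); S,a=snap('side','s11.png')
d=ctrl.cut_out('rotor_lid','side'); print([(x['conf'],(np.array(x['bbox'])*[560,420,560,420]).round()) for x in d])
m=d[0]['mask'].astype(np.uint8)
t=np.linspace(0,2*np.pi,240)
def sil(c,zb,zt):
    X=np.vstack([np.c_[c[0]+.062*np.cos(t),c[1]+.062*np.sin(t),0*t+z] for z in (zb,zt)])
    return cv2.convexHull(proj(S,X).astype(np.float32))
# boundary points of mask: lower half & left/right extremes
cs=np.where(m.any(0))[0]; bot=[(x,np.where(m[:,x])[0].max()+.5) for x in cs[6:-6]]
z=o['tool_pos'][2]
res=lambda p:[cv2.pointPolygonTest(sil(p,z-.0155,z-.0035),(float(x),float(y)),True) for x,y in bot]
r=res(o['tool_pos'][:2]); print('tcp',o['tool_pos'].round(4),'res px',np.round(r[::6],1))
f=least_squares(lambda p:res(p),o['tool_pos'][:2],loss='soft_l1',diff_step=1e-3); print(f.x.round(4),np.round(f.fun[::6],1))
# per-side to show tilt: top-left/right extremes
print('mask LR',cs.min(),cs.max(),'pred',sil(o['tool_pos'][:2],z-.0155,z-.0035)[:,0,0].min(),sil(o['tool_pos'][:2],z-.0155,z-.0035)[:,0,0].max())
# gasket outer/bowl edge from side2 (dark ring) : fit bowl 82mm circle, darkest gradient along radial
I=cv2.GaussianBlur(cv2.imread('pics/s2.png',0),(3,3),0).astype(float)
best=[]
def score(p):
    s=0
    for k in np.linspace(0,2*np.pi,90,endpoint=False):
        if not (np.radians(60)<k<np.radians(230)) : continue
        for rr,w in ((.086,1),(.080,-1)):
            u=proj(S,[[p[0]+rr*np.cos(k),p[1]+rr*np.sin(k),.128]])[0]; s+=w*cv2.getRectSubPix(I.astype(np.float32),(1,1),(float(u[0]),float(u[1])))[0,0]
    return s
g=[(score((x,y)),x,y) for x in np.arange(.470,.486,.001) for y in np.arange(-.156,-.140,.001)]
print(sorted(g)[-4:])
E
```

```text
[(0.92, array([277., 284.,  53.,  38.]))]
tcp [ 0.4774 -0.1474  0.1526] res px [0.1 1.2 0.7 2.  6.2 9.1 8.3]
[ 0.4664 -0.1308] [ 1.5  0.6 -1.6 -1.7  1.   2.2  0.1]
mask LR 276 329 pred 275.19662 332.30762
[(np.float32(2401.1997), np.float64(0.473), np.float64(-0.146)), (np.float32(2418.1406), np.float64(0.474), np.float64(-0.144)), (np.float32(2424.097), np.float64(0.473), np.float64(-0.145)), (np.float32(2430.6812), np.float64(0.474), np.float64(-0.145))]
```

```bash
python3 -c "
from h import *
o=ctrl.get_obs(); print(o['clock'],o['tool_pos'],o['orientation'],o['opening'],o['force']); print(ctrl.close_job())"
```

```text
18.25 [ 0.47722628 -0.14742221  0.1524198 ] [-1.79961039e+02 -1.39522913e-04 -8.60093480e+01] 0.027401648568329055 [ 0.40870339 -0.18968294 -0.96293505]
the job is handed in; nothing more can be done
None
```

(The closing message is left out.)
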